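Dial the code of the medicine box

ROBOT

A 6-joint arm with a two-finger parallel gripper is mounted at the origin on a cart in front of the work surface, level with it; the furniture and walls round the work are solid. World frame = base frame: x ahead of the robot, y to its left, z up, the work surface at z = 0. Lengths are in m, angles in rad, forces in N, time in s.
With the tool pointing down it reaches from about 0.375 to 0.925 m from the base axis. Payload 5.7 kg.
Tool frame: the origin (TCP) lies midway between the tips of the shut fingers; the grasp point (between the pads) lies 19 mm behind it; z points along the fingers, y is the line along which they close (so a half turn about z gives the same grasp; the last joint's range is limited). The gripper opens to 85 mm and grips with 20 to 120 N. Pads are 22 mm wide; open, the fingers measure 114 mm over their backs; the gripper's body (76 mm by 85 mm) begins 54 mm behind the grasp point. The pads swing forward as they close: fully open they stand 13 mm farther back than shut.
Start: joints at [1.018, 0.359, 1.51, -0, 1.272, -0.115], TCP at [0.254, 0.543, 0.231] pointing down, gripper open.
Joint ranges: [-2.97, 2.97], [-1.01, 2.36], [0.21, 2.38], [-0.96, 4.11], [0.2, 2.71], [-2.98, 2.98]. Speed limits (rad/s): [2.39, 2.39, 3.14, 3.14, 3.14, 3.14].

INTERFACE

Orientations are given as a unit quaternion [x, y, z, w].
In Python, from workcell import get_obs, get_image, sign_off gives the robot as it stands.
- The arm moves only by the shell command python3 -m jog 'ROWS'. ROWS is JSON, a list of rows, each a list of 3 entries, a list of its own where there are three numbers: the opening in per cent of the stroke, from 0 (shut) to 100 (fully open), then the shift along the tool's x, y, z in cm, then the turn about the tool's z in degrees. In form: [[hand, [dx, dy, dz], yaw], ...]. A call has 1 to 10 rows; each row is the pose to reach, as a shift and turn from the pose commanded when the call began, along the tool's axes at that moment; what a row does not reach only later rows make up. A row lasts 1/12 s, in which the tool goes at most 41.7 mm and 7.16 degrees, less where a joint would pass 70% of its speed; a pose out of reach is approached as far as the arm can. A call with a gripper value outside its range is refused whole. The fingers move at their own pace and stop on an object; the grip force is fixed at half the most. Time passes only in rows, so rows that repeat a pose let the fingers close. It gives the time, the measured TCP pose, the force, the opening and the grip force at its end, in the units of the state.
- get_obs(): the state, without advancing time (a new reading comes with each control period).
- get_image(name): name is "scene" or "top" or "wrist"; returns a dict with "pixels" (384x512x3 uint8, red, green, blue), "fx", "fy", "cx", "cy" (pixels), "R" (3x3) and "t" (3): a world point X has camera coordinates R X + t; the wrist camera has in their place "hand_eye" (4x4, takes a point from camera to tool coordinates, whose origin is the TCP and whose axes are the flange's). Camera axes: x right, y down, z forward; pixel columns grow to the right and rows downward; lengths in m; the calibration is good to about 2 mm. A picture is of the moment at which its call begins: read the wrist's pose just before it. There is no depth.
- sign_off(): hands the job in; it is judged then, once.
The state is a dict: "time_s": time; "joint_pos": joint angles; "qvel": joint speeds; "effort": joint torques, N m; "eef_pos": TCP position; "ee_rot": TCP orientation; "contact_force": force on the tool from outside, world axes, zero at the start; "torque": the same for the moment, N m; "width": finger opening in m; "grasp_force": force on a finger pad.
Only numpy, scipy, OpenCV 4.12 (cv2) and the standard library are available. Lean on these libraries where they do the work, as an engineer would, in place of code of your own. Each camera call takes 0.05 s, during which the arm holds its last target. There are 200 camera calls.

TASK

Unlock the white medicine box with the green cross: turn its red dial to 3 and its blue dial to 7, so that its sprung steel shackle pops up and stays up. Let go of the dials when you are done, and do not touch the blue cash box beside it, which has a lock just like it.

Things in the scene. Friction and masses are not known exactly. Their poses are not given: they have to be found in the camera images.
- medicine_box: White steel lockbox, fixed, 124 (x) x 294 (y) x 75 mm high, green cross on the lid and two on the front. Origin: centre of its underside; x points to its back (away from the robot, within 0.35 rad), y to its left, z up. On the lid: red dial left (y = +70 mm), blue dial right (y = -70 mm), shackle in the middle. It stands left or right of the cash box.
- red_dial (a joint): Red dial of the white box. Value in rad: 0 when the white line on its grip points at 0, growing clockwise seen from above; number n is at 0.628 n. Numbers 0 to 9 are printed on the lid round it, 36 degrees apart clockwise, 0 at the back (box +x). Turns from -0.15 to 5.8, not round. Friction about 0.04 N m, stays where left. Starts between 0.6 and 1.3 (near 1 or 2).
- blue_dial (a joint): Blue dial of the white box. Value in rad: 0 when the white line on its grip points at 0, growing clockwise seen from above; number n is at 0.628 n. Numbers 0 to 9 are printed on the lid round it, 36 degrees apart clockwise, 0 at the back (box +x). Turns from -0.15 to 5.8, not round. Friction about 0.04 N m, stays where left. Starts between 5.0 and 5.7 (near 8 or 9).
- red_dial_grip (a point): Grip point of the red dial, on its axis, 105 mm above the worktop, +70 mm in the box's y. The grip is an upright bar 44 mm long, 14 mm wide, 32 mm tall (top at 115 mm) on a skirt 48 mm across (top at 85 mm). Pinch it across its width from above. The white line is on one half of the bar's top and shows its direction; the point's x axis points along it.
- blue_dial_grip (a point): Grip point of the blue dial, on its axis, 105 mm above the worktop, -70 mm in the box's y. The grip is an upright bar 44 mm long, 14 mm wide, 32 mm tall (top at 115 mm) on a skirt 48 mm across (top at 85 mm). Pinch it across its width from above. The white line is on one half of the bar's top and shows its direction; the point's x axis points along it.
- shackle (a joint): Steel U of 8 mm bar, 36 mm long, in the middle of the white box's lid, its top 28 mm above the lid when locked. Value in m: 0 locked down, 0.022 fully up. A spring (about 3.5 N) lifts it by itself once both dials stand at the code within about 10 degrees; till then they hold it down. It need not be touched. While it is up the dials are held near the code.
- cash_box: Blue steel cash box, the bystander: size, frame, dials and shackle like the medicine box's, but blue, with a coin slot on the lid and no cross. Fixed. Do not touch it. Above the back of the worktop a board hangs under the wall cabinets, 0.55 m above the worktop, its front 0.58 m ahead of the robot: draw the arm in before swinging it across.

How it is judged:
At the end, for the whole second after the job is handed in: The white box's shackle is up by more than 15 mm, its red dial stands at 3 and its blue dial at 7, each within 12.6 degrees (0.22 rad) (value of joint shackle above 0.015 m and value of joint red_dial between 1.665 and 2.105 rad and value of joint blue_dial between 4.178 and 4.618 rad); the robot touches nothing.
It fails at once if the cash box, its dials or its shackle are touched with more than 2 N (contact force between any of the fingers, the arm and cash_box above 2 N).
It also fails if it takes over 48 s, if anything falls off the work surface, if the arm or the gripper's body presses on something with over 40 N, if the wrist force passes 120 N, or if a joint passes its speed limit or range.

## Working session

There is one attempt and no reset: what is moved stays moved. The work goes in short steps, Python scripts to look and compute and a shell command to move; the robot and the scene stay as the last step left them, time stands still between calls to the robot, and variables do not carry over. Pictures are saved under pics/ and viewed, at most 10 in all, crops included, and the job is handed in when it is done.

```bash
mkdir -p pics; python3 - <<'E'
from workcell import *
import cv2,pickle
o=get_obs();print(o)
for n in("scene","top"):
    im=get_image(n);pickle.dump(im,open(n+'.pkl','wb'))
    cv2.imwrite(f'pics/{n}0.png',im['pixels'][:,:,::-1])
    print(n,im['fx'],im['cx'],im['cy'],im['R'],im['t'])
E
```

```text
{'time_s': 0.0, 'joint_pos': array([ 1.01788628e+00,  3.59499787e-01,  1.51145117e+00, -1.99885331e-06,
        1.27251183e+00, -1.15123748e-01]), 'qvel': array([ 0.0006048 ,  0.00039431,  0.00056425,  0.00032728,  0.00033828,
       -0.00033235]), 'effort': array([ 1.61321394e-03, -5.27636039e+01, -2.78620684e+01, -1.58367220e-05,
        1.31630071e-02, -2.17718417e-05]), 'eef_pos': array([0.25401468, 0.54281086, 0.23044957]), 'ee_rot': array([ 2.17148934e-01,  9.76138036e-01, -8.83699659e-04, -3.05649903e-04]), 'contact_force': array([-0.90089627,  0.73754572,  0.71494686]), 'torque': array([0.02984879, 0.00686177, 0.0693687 ]), 'grasp_force': 0.0, 'width': 0.08514509913251628}
scene 362.0991759844904 252.45715199810854 192.55228592798662 [[ 0.77708494 -0.62936313  0.00640643]
 [-0.40107635 -0.50300858 -0.76558483]
 [ 0.48505335  0.59235498 -0.64330306]] [-0.3861664   0.23024608  0.77596952]
top 441.4384697159488 257.0942236017686 198.45718338726715 [[ 0.01431605 -0.99961972 -0.02356844]
 [-0.99050096 -0.01095373 -0.13706881]
 [ 0.13675852  0.02530685 -0.99028111]] [0.00387608 0.45845224 1.46705115]
```

View pics/top0.png

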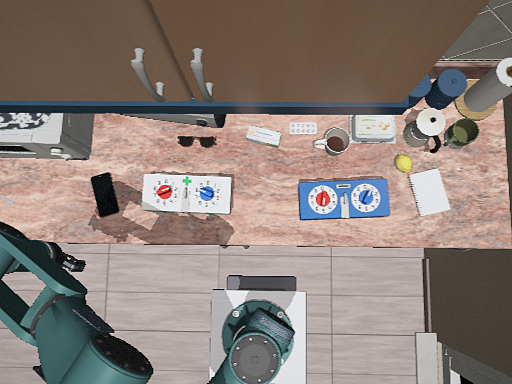

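View pics/scene0.png

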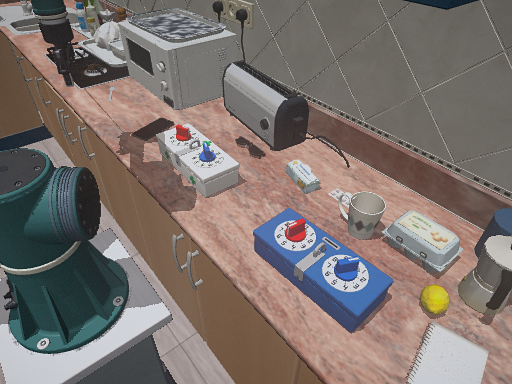

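The white box is on the left: in the top view its red dial is near (165,191) and its blue dial near (207,193). The cash box is on the right, around (344,198). Next I'll measure the dials.

```bash
cat > h.py <<'E'
import numpy as np,cv2
from scipy.spatial.transform import Rotation as Ro
def ray(im,px,z,obs=None):
    px=np.atleast_2d(np.asarray(px,float))
    d=np.c_[(px[:,0]-im['cx'])/im['fx'],(px[:,1]-im['cy'])/im['fy'],np.ones(len(px))]
    if obs is None:
        R=np.array(im['R']).T;c=-R@np.array(im['t'])
    else:
        H=np.array(im['hand_eye']);Rt=Ro.from_quat(obs['ee_rot']).as_matrix()
        R=Rt@H[:3,:3];c=obs['eef_pos']+Rt@H[:3,3]
    w=d@R.T
    return c+w*((z-c[2])/w[:,2])[:,None]
def masks(p):
    h=cv2.cvtColor(p,cv2.COLOR_RGB2HSV);H,S,V=[h[...,i].astype(int) for i in range(3)]
    return {'red':((H<6)|(H>174))&(S>170)&(V>90),'blue':(H>100)&(H<125)&(S>150)&(V>60)}
def blobs(m,amin):
    n,l,s,c=cv2.connectedComponentsWithStats(m.astype(np.uint8))
    return [(s[i,4],c[i],l==i) for i in range(1,n) if s[i,4]>=amin]
E
python3 - <<'E'
from h import *
import pickle
for n in('top','scene'):
    im=pickle.load(open(n+'.pkl','rb'))
    for k,m in masks(im['pixels']).items():
        for a,c,_ in blobs(m,25): print(n,k,a,c.round(1),ray(im,c,.1)[0].round(3))
im=pickle.load(open('top.pkl','rb'))
p=im['pixels'];g=(p.min(2)>170).astype(np.uint8);g[:165]=0;g[225:]=0;g[:,:135]=0;g[:,240:]=0
g=cv2.morphologyEx(g,cv2.MORPH_CLOSE,np.ones((15,15)))
a,c,m=max(blobs(g,500),key=lambda b:b[0])
pts=ray(im,np.argwhere(m)[:,::-1],.075)[:,:2]
print(a,cv2.minAreaRect(pts.astype(np.float32)))
E
```

```text
top red 118 [163.9 192. ] [0.467 0.312 0.1  ]
top red 121 [322.5 198. ] [ 0.453 -0.203  0.1  ]
top blue 1190 [330.4 201.1] [ 0.443 -0.228  0.1  ]
top blue 136 [206.6 193.4] [0.464 0.172 0.1  ]
top blue 129 [365.4 197.3] [ 0.457 -0.341  0.1  ]
scene red 36 [180.4 137. ] [0.446 0.285 0.1  ]
scene red 53 [297.6 222.9] [ 0.465 -0.201  0.1  ]
scene red 94 [296.5 235.7] [ 0.435 -0.228  0.1  ]
scene blue 36 [78.9  5.6] [0.752 2.067 0.1  ]
scene blue 33 [201.9 155.9] [0.442 0.159 0.1  ]
scene blue 1156 [353.9 285.1] [ 0.43  -0.388  0.1  ]
scene blue 39 [343.5 253.3] [ 0.476 -0.324  0.1  ]
scene blue 146 [346.4 274.3] [ 0.439 -0.363  0.1  ]
4597 ((0.4641619920730591, 0.24339169263839722), (0.19709008932113647, 0.3507746160030365), 0.5281882286071777)
```

Dial separation comes out at 0.140 m as specified, and the box yaw is about −0.02 rad. I'll move above the box for a close wrist view.

```bash
python3 -m jog '[[100,[-16,-9,-7],0],[100,[-32,-17.5,-7],0],[100,[-32,-17.5,-7],0],[100,[-32,-17.5,-7],0],[100,[-32,-17.5,-7],0],[100,[-32,-17.5,-7],0],[100,[-32,-17.5,-7],0],[100,[-32,-17.5,-7],0],[100,[-32,-17.5,-7],0],[100,[-32,-17.5,-7],0]]'
python3 -m jog '[[100,[0,0,0],0],[100,[0,0,0],0]]'
cat > w.py <<'E'
import sys,pickle
from workcell import *
from h import *
o=get_obs();im=get_image('wrist');pickle.dump((o,im),open('w.pkl','wb'))
cv2.imwrite(f'pics/{sys.argv[1]}.png',im['pixels'][:,:,::-1])
print(o['eef_pos'],o['ee_rot'],np.round(im['hand_eye'],3).tolist())
for k,m in masks(im['pixels']).items():
    for a,c,b in blobs(m,150): print(k,a,c.round(1),ray(im,c,.1,o)[0].round(4),b.nonzero()[1].min(),b.nonzero()[1].max(),b.nonzero()[0].min(),b.nonzero()[0].max())
E
python3 w.py w1
```

```text
time_s: 0.93
eef_pos: [0.4746, 0.2442, 0.3024]
ee_rot: [0.22, 0.976, -0.001, 0.002]
contact_force: [-0.2, 0.4, -0.4]
width: 0.0855
grasp_force: 0.0
time_s: 1.1
eef_pos: [0.4694, 0.2493, 0.3008]
ee_rot: [0.218, 0.976, -0.0, -0.001]
contact_force: [0.5, 0.3, -0.6]
width: 0.0853
grasp_force: 0.0
[0.46940336 0.24925705 0.30078473] [ 2.17631726e-01  9.76030667e-01 -1.03533350e-04 -7.47349835e-04] [[0.0, -0.954, -0.3, 0.075], [1.0, 0.0, 0.0, 0.002], [0.0, -0.3, 0.954, -0.143], [0.0, 0.0, 0.0, 1.0]]
red 1081 [301.7 135.3] [0.4674 0.3134 0.1   ] 281 323 117 157
blue 855 [190.7 182.1] [0.4627 0.1762 0.1   ] 170 212 164 200
blue 415 [  6.9 287.9] [ 0.4875 -0.1086  0.1   ] 0 20 268 303
```

View pics/w1.png

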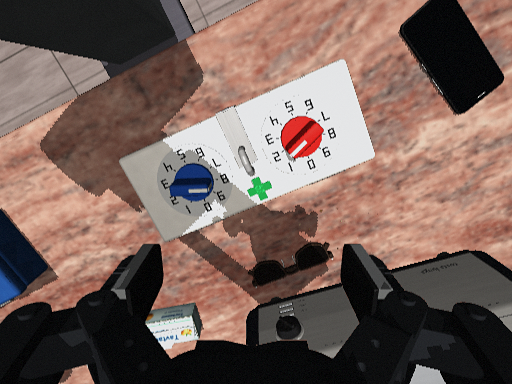

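The wrist view shows the white box: red dial at (302,135) with its white line toward (297,152), between 1 and 2. The blue dial is at (191,182) with its line toward (204,190), between 8 and 9. Next I'll measure the line directions and the box yaw.

```bash
cat > dial.py <<'E'
import pickle
from h import *
o,im=pickle.load(open('w.pkl','rb'));p=im['pixels']
ms=masks(p);C={}
g=cv2.cvtColor(p,cv2.COLOR_RGB2GRAY)
for k in('red','blue'):
    a,c,b=max([t for t in blobs(ms[k],150) if 100<t[1][0]<400],key=lambda t:t[0])
    hull=cv2.convexHull(np.argwhere(b)[:,::-1].astype(np.int32))
    (u,v),r=cv2.minEnclosingCircle(hull)
    M=np.zeros(g.shape,np.uint8);cv2.fillConvexPoly(M,hull,1)
    M=cv2.erode(M,np.ones((3,3)))
    W=(M>0)&(p[...,:].min(2)>(130 if k=='red' else 110))
    pl=ray(im,np.argwhere(W)[:,::-1],.115,o)[:,:2]
    cs=ray(im,[u,v],.085,o)[0];C[k]=cs[:2]
    d=np.linalg.svd(pl-pl.mean(0))[2][0];d*=np.sign(d@(pl.mean(0)-cs[:2]))
    print(k,'px',u,v,r,'centre',cs.round(4),'n',len(pl),'line mean-c',(pl.mean(0)-cs[:2]).round(4),'ang line',np.degrees(np.arctan2(d[1],d[0])).round(1),'ang c',np.degrees(np.arctan2(*(pl.mean(0)-cs[:2])[::-1])).round(1))
y=C['red']-C['blue'];yaw=np.degrees(np.arctan2(-y[0],y[1]));print('sep',np.linalg.norm(y),'yaw deg',yaw)
E
python3 dial.py
```

```text
red px 302.3805847167969 137.2562255859375 21.85901641845703 centre [0.4727 0.3146 0.085 ] n 81 line mean-c [ 0.0028 -0.0105] ang line -68.6 ang c -74.9
blue px 190.44639587402344 184.62014770507812 22.04332160949707 centre [0.4681 0.1698 0.085 ] n 71 line mean-c [0.0038 0.0132] ang line 70.0 ang c 74.2
sep 0.14494326182059683 yaw deg -1.816526876615439
```

```bash
python3 -m jog '[[100,[2.7,5.8,9],7],[100,[2.7,5.8,9],14],[100,[2.7,5.8,9],21],[100,[2.7,5.8,9],28],[100,[2.7,5.8,9],35],[100,[2.7,5.8,9],42],[100,[2.7,5.8,9],43.5],[100,[2.7,5.8,9],43.5],[100,[2.7,5.8,9],43.5]]'
python3 w.py w2; sed -n 3,99p dial.py | grep -n . >/dev/null; python3 - <<'E'
s=open('dial.py').read().replace("y=C['red']","if len(C)==2:\n  y=C['red']").replace("    a,c,b=max([t for t in blobs(ms[k],150) if 100<t[1][0]<400],key=lambda t:t[0])","    B=[t for t in blobs(ms[k],150) if 60<t[1][0]<450 and t[1][1]<300]\n    if not B: continue\n    a,c,b=max(B,key=lambda t:t[0])")
open('dial.py','w').write(s)
E
python3 dial.py
```

```text
time_s: 1.9
eef_pos: [0.4688, 0.3143, 0.2109]
ee_rot: [0.562, 0.827, -0.0, -0.0]
contact_force: [-0.0, 0.8, -0.1]
width: 0.0853
grasp_force: 0.0
[0.4688454  0.31431067 0.21093471] [ 5.61936082e-01  8.27180521e-01 -3.53887160e-04 -3.15524205e-04] [[0.0, -0.954, -0.3, 0.077], [1.0, 0.001, -0.0, 0.002], [0.001, -0.3, 0.954, -0.143], [0.0, 0.0, 0.0, 1.0]]
red 1945 [251.9 182.2] [0.4702 0.3176 0.1   ] 227 277 156 215
blue 1031 [194.  305.1] [0.4638 0.1801 0.1   ] 175 221 281 336
red px 252.5 185.5 30.00843048095703 centre [0.4735 0.3107 0.085 ] n 135 line mean-c [ 0.002  -0.0064] ang line -70.3 ang c -72.3
```

View pics/w2.png

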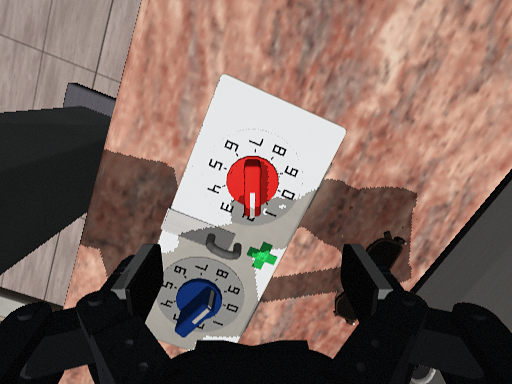

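The red dial at (252,182) has its line pointing down at about 2 (about 1.17 rad), and the fingers are lined up across the bar. The blue dial is at (194,305). I'll descend and grip red.

```bash
python3 -m jog '[[70,[-0.3,0.2,4],1],[70,[-0.3,0.2,8],1],[70,[-0.3,0.2,10.5],1],[70,[-0.3,0.2,12],1],[70,[-0.3,0.2,12],1],[70,[-0.3,0.2,12],1]]'
python3 -m jog '[[0,[0,0,0],0],[0,[0,0,0],0],[0,[0,0,0],0],[0,[0,0,0],0],[0,[0,0,0],0],[0,[0,0,0],0],[0,[0,0,0],0],[0,[0,0,0],0]]'
```

```text
time_s: 2.45
eef_pos: [0.4723, 0.3111, 0.0908]
ee_rot: [0.57, 0.822, -0.001, -0.001]
contact_force: [0.5, 0.2, 0.5]
width: 0.0598
grasp_force: 0.0
time_s: 3.12
eef_pos: [0.4709, 0.3104, 0.0924]
ee_rot: [0.571, 0.821, -0.001, -0.001]
contact_force: [-7.2, -2.6, 9.7]
width: 0.0126
grasp_force: 59.5
```

```bash
python3 -m jog '[[0,[0,0,0],6],[0,[0,0,0],12],[0,[0,0,0],18],[0,[0,0,0],24],[0,[0,0,0],30],[0,[0,0,0],36],[0,[0,0,0],40],[0,[0,0,0],40],[0,[0,0,0],40]]'; python3 -c "
from workcell import *;o=get_obs();print(o['torque'],o['joint_pos'])"
```

```text
time_s: 3.87
eef_pos: [0.4693, 0.3103, 0.0924]
ee_rot: [0.817, 0.576, -0.003, -0.001]
contact_force: [-10.8, -2.2, 13.1]
width: 0.0126
grasp_force: 60.0
[-0.27074538  1.78610668 -0.0039565 ] [4.60596348e-01 4.69672940e-01 1.73194759e+00 1.57782362e-03
 9.46045786e-01 8.01901993e-01]
```

```bash
python3 -m jog '[[70,[0,0,0],0],[70,[0,0,0],0],[70,[0,0,0],0],[70,[0,0,0],0],[70,[0,0,-4],0],[70,[0,0,-8],0],[70,[0,0,-12],0],[70,[0,0,-12],0],[70,[0,0,-12],0]]'; python3 -m jog '[[100,[-4,1.3,0],0],[100,[-8,2.6,0],0],[100,[-12,3.9,0],0],[100,[-13.3,4.3,0],0],[100,[-13.3,4.3,0],0],[100,[-13.3,4.3,0],0]]'
python3 w.py w3; python3 dial.py
```

```text
time_s: 4.62
eef_pos: [0.4754, 0.3122, 0.2143]
ee_rot: [0.817, 0.576, 0.003, 0.001]
contact_force: [-1.1, 0.2, -0.7]
width: 0.0597
grasp_force: 0.0
time_s: 5.12
eef_pos: [0.4684, 0.1707, 0.2101]
ee_rot: [0.818, 0.576, -0.001, -0.001]
contact_force: [0.2, 0.6, 0.3]
width: 0.0855
grasp_force: 0.0
[0.46835587 0.17072252 0.21008969] [ 8.17779499e-01  5.75530609e-01 -9.17544602e-04 -6.06545986e-04] [[0.0, -0.954, -0.3, 0.078], [1.0, 0.001, -0.001, 0.002], [0.001, -0.3, 0.954, -0.143], [0.0, 0.0, 0.0, 1.0]]
red 1805 [192.8  19.3] [0.4724 0.3058 0.1   ] 162 222 0 47
blue 1934 [247.9 181.1] [0.4684 0.176  0.1   ] 223 274 153 213
red px 191.5 15.58510684967041 31.609363555908203 centre [0.471  0.3121 0.085 ] n 225 line mean-c [-0.003  -0.0089] ang line -109.0 ang c -108.8
blue px 248.3947296142578 182.84210205078125 30.164066314697266 centre [0.4666 0.1703 0.085 ] n 172 line mean-c [0.0036 0.0096] ang line 65.2 ang c 69.7
sep 0.1418999347296595 yaw deg -1.79143116924073
```

View pics/w3.png

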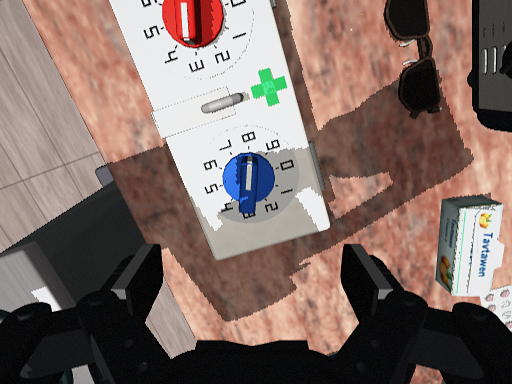

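Red now stands at 3: line angle −109°, about 1.87 rad. Blue, at (248,181), has its line pointing up, slightly right, about 5.1 rad. I'll grip blue and turn it −39°.

```bash
python3 -m jog '[[70,[-0.1,-0.2,4],3],[70,[-0.1,-0.2,8],3],[70,[-0.1,-0.2,10.5],3],[70,[-0.1,-0.2,11.9],3],[70,[-0.1,-0.2,11.9],3],[70,[-0.1,-0.2,11.9],3]]'
python3 -m jog '[[0,[0,0,0],0],[0,[0,0,0],0],[0,[0,0,0],0],[0,[0,0,0],0],[0,[0,0,0],0],[0,[0,0,0],0],[0,[0,0,0],0],[0,[0,0,0],0]]'
```

```text
time_s: 5.67
eef_pos: [0.4661, 0.1721, 0.0914]
ee_rot: [0.831, 0.556, -0.001, -0.001]
contact_force: [-0.1, 1.3, 0.6]
width: 0.0598
grasp_force: 0.0
time_s: 6.33
eef_pos: [0.4657, 0.1722, 0.0935]
ee_rot: [0.832, 0.555, 0.0, -0.001]
contact_force: [-6.7, 4.6, 9.1]
width: 0.0128
grasp_force: 59.3
```

```bash
python3 -m jog '[[0,[0,0,0],-6],[0,[0,0,0],-12],[0,[0,0,0],-18],[0,[0,0,0],-24],[0,[0,0,0],-30],[0,[0,0,0],-36],[0,[0,0,0],-39],[0,[0,0,0],-39],[0,[0,0,0],-39]]'
python3 -m jog '[[70,[0,0,0],0],[70,[0,0,0],0],[70,[0,0,0],0],[70,[0,0,0],0],[70,[0,0,-4],0],[70,[0,0,-8],0],[70,[0,0,-12],0],[70,[0,0,-12],0],[70,[0,0,-12],0]]'; python3 w.py w4; python3 dial.py
```

```text
time_s: 7.08
eef_pos: [0.4659, 0.1722, 0.0935]
ee_rot: [0.599, 0.801, 0.001, -0.001]
contact_force: [-5.5, 5.9, 7.4]
width: 0.013
grasp_force: 59.2
time_s: 7.83
eef_pos: [0.469, 0.1715, 0.215]
ee_rot: [0.599, 0.801, 0.002, 0.002]
contact_force: [-0.5, 1.1, -0.5]
width: 0.0599
grasp_force: 0.0
[0.46899381 0.17146262 0.21495509] [0.59896769 0.80076708 0.00228728 0.00213308] [[0.0, -0.954, -0.3, 0.077], [1.0, 0.001, -0.0, 0.002], [0.001, -0.3, 0.954, -0.143], [0.0, 0.0, 0.0, 1.0]]
red 1960 [302.6  19.5] [0.4722 0.306  0.1   ] 272 331 0 46
blue 1931 [247.4 178. ] [0.4669 0.1763 0.1   ] 222 273 150 209
red px 302.23260498046875 15.20695972442627 31.19089698791504 centre [0.4723 0.3123 0.085 ] n 217 line mean-c [-0.0042 -0.0091] ang line -109.2 ang c -115.0
blue px 247.5 179.75424194335938 29.758543014526367 centre [0.4685 0.1707 0.085 ] n 174 line mean-c [-0.003   0.0107] ang line 109.1 ang c 105.9
sep 0.14169286118119281 yaw deg -1.5200475603342907
```

View pics/w4.png

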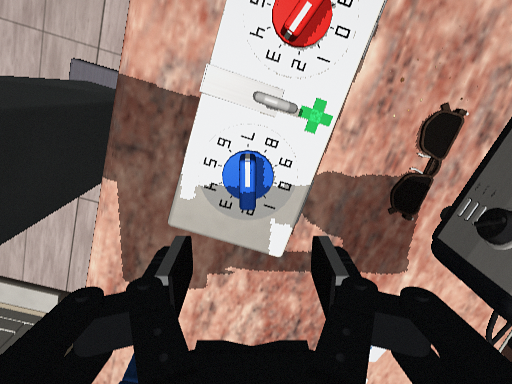

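Both dials look right: blue at (247,178) points at 7, red at (302,15) points at 3. The shackle's height is unclear in this view, so I'll compare scene views from before and now.

```bash
python3 - <<'E'
from workcell import *
from h import *
import pickle
a=pickle.load(open('scene.pkl','rb'))
b=get_image('scene')
f=lambda i:cv2.resize(i['pixels'][115:205,145:250,::-1],None,fx=3.7,fy=4,interpolation=cv2.INTER_CUBIC)
cv2.imwrite('pics/cmp.png',np.hstack([f(a),f(b)]))
for z in(.075,.103,.125):
    q=np.array(a['R'])@[.4695,.2415,z]+a['t'];print(z,q[0]/q[2]*a['fx']+a['cx'],q[1]/q[2]*a['fy']+a['cy'])
E
```

```text
0.075 195.48562930743913 147.40816218322436
0.103 194.59599548817397 139.4717561309171
0.125 193.87591292127252 133.0479135134696
```

View pics/cmp.png

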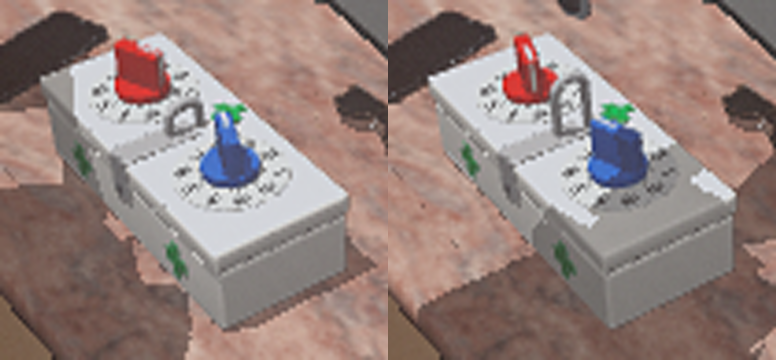

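The shackle has popped up: its top in the new view is near scene pixel (194,134), against a predicted row of 133 for fully up and 139 for locked. The gripper is clear of the box, so I'll hand in.

```bash
python3 -c "
from workcell import *;print(get_obs()['contact_force']);print(sign_off())"
```

```text
[-0.36766779 -0.09149365 -1.31854367]
the job is handed in; nothing more can be done
None
```

The white medicine box is unlocked and the job is handed in after about 8 s of the 48 s: red dial at 3, blue dial at 7, shackle fully up in the final camera view, gripper clear of the dials, and the arm was never moved near the cash box; no verdict came back.

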